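Cap the two pencil tubes

TASK

Put the two orange caps from the bamboo tray onto the two open green pencil tubes in the white holder, each pushed straight and fully home and then let go. The caps look alike but each fits only one of the tubes, so try them, and handle them gently: do not squeeze or ram them hard. Leave the tumbler, pencil cup, blue protractor case and the tube that is already capped as they are.

Things in the scene. Friction and masses are not known exactly. Their poses are not given: they have to be found in the camera images.
- cap_1: orange plastic cap, 70 g, mouth down in the tray. Skirt and disc: diameter 71, 26 tall; origin: centre of the skirt's lower edge, z up. On top a bar handle 44 long (cap's x), 24 thick (its y), from 26 to 60 above the origin; pinch it from above across its thickness. Thin plastic: squeeze with 20 to 40 N, cracks at 80 N a side or if rammed so. Its turn about z is free on the tube.
- cap_2: second cap, outside the same as cap_1. Inside both: skirt 20 deep to the ceiling, a round inner lip with a tapered tip reaching down to 6 above the skirt's edge; the tube wall goes between them, 2.25 play all round. The caps differ only inside, by 8 in diameter: each fits one tube only and stops 10 to 20 proud on the wrong one. Which tube it fits changes: find out by trying.
- mouth_a (a point): centre of the open mouth (rim, 160 above the counter) of the tube at the holder's +y end, axes as the holder's. Green plastic tube, upright, fixed, 140 tall, wall 4, outer diameter 54 or 62 (one of each; which end has which varies). A cap that is home has its origin 20 below this point, its ceiling on the rim.
- mouth_b (a point): centre of the open mouth (rim, 160 above the counter) of the tube at the holder's -y end, axes as the holder's. Green plastic tube, upright, fixed, 140 tall, wall 4, outer diameter 54 or 62 (one of each; which end has which varies). A cap that is home has its origin 20 below this point, its ceiling on the rim.
- rack: the holder: a fixed white slab 100 (its x) by 230 (its y) by 20 high, with the two tubes standing on it 120 apart along its y; origin at the centre of its underside on the counter. It may stand on either side of the counter.
- tray: fixed bamboo tray 160 (its x) by 270 (its y), rim 18 high, walls and floor 5 thick, origin at the centre of its underside on the counter; the caps stand on its floor, about 120 apart along its y.
- tumbler: loose glass tumbler, diameter 72, 115 tall, origin at the centre of its underside; stands behind (beyond the tray and holder); leave alone.
- pencil_cup: loose stainless steel pencil cup, diameter 74, 100 tall, with pencils up to 180 high, origin at the centre of its underside; stands behind; leave alone.
- protractor_case: loose flat blue plastic case 75 (x) by 140 (y) by 16 high, origin at the centre of its underside; lies to the left; leave alone.
- finished_tube: loose green tube of the same kind that already wears its orange cap, 71 across, 178 tall with its handle, origin at the centre of its underside; stands behind; leave alone.
There are look-alikes about, which are no part of the job. Leave any grey or purple look-alike of the cap_1 alone.

How it is judged:
By the outcome, as a careful person would: the job done as asked, in the order asked, and still so for the second after the job is handed in, with the robot touching nothing.
It also fails if it takes over 70 s, if anything falls off the work surface, if the arm or the gripper's body presses on something with over 40 N, if the wrist force passes 120 N, or if a joint passes its speed limit or range.

ROBOT

A 7-joint arm with a two-finger parallel gripper is mounted at the origin on the work surface. World frame = base frame: x ahead of the robot, y to its left, z up, the work surface at z = 0. Lengths are in m, angles in rad, forces in N, time in s.
With the tool pointing down it reaches from about 0.425 to 0.875 m from the base axis. Payload 4.7 kg.
Tool frame: the origin (TCP) lies between the finger pads; the fingertips stand 8 mm ahead of it and the grasp point (between the pads) lies 11 mm behind it; z points along the fingers, y is the direction in which the jaws open and shut (so a half turn about z gives the same grasp; the last joint's range is limited). The gripper opens to 87 mm and grips with 3 to 60 N. Pads are 19 mm wide; open, the fingers measure 117 mm over their backs; the gripper's body (75 mm by 190 mm) begins 51 mm behind the grasp point.
Start: joints at [-1.277, 0.321, -0.07, 1.45, 0.023, 1.371, -0.057], TCP at [0.18, 0.625, 0.231] pointing down, gripper open.
Joint ranges: [-2.86, 2.86], [-0.3, 2.09], [-1.38, 1.24], [0.06, 2.45], [-1.56, 4.7], [0.09, 2.05], [-2.69, 2.69]. Speed limits (rad/s): [2.57, 2.57, 3.14, 3.14, 3.14, 3.14, 3.14].

INTERFACE

Orientations are given as a rotation vector (axis times angle).
In Python, from bench import ctrl, optics, ticket gives the robot as it stands.
- The arm moves only by the tool play_rows, never from a script. Its argument "motion" is a list of rows, each a list of 5 numbers: the closure, from 0 (fully open) to 1 (shut), then the shift along the tool's x, y, z in cm, then the turn about the tool's z in rad. In form: [[jaw, tx, ty, tz, spin], ...]. A call has 1 to 20 rows; each row shifts and turns the commanded pose from where the row before left it, along the tool's axes as they then stand; what a row does not reach is not made up. A row lasts 1/8 s, in which the tool goes at most 62.5 mm and 10.7 degrees, less where a joint would pass 70% of its speed; a pose out of reach is approached as far as the arm can. A call is refused whole if a number of a shift passes 6.25 or a number of a turn 0.188, either way. A call with a gripper value outside its range is refused whole. The fingers move at their own pace and stop on an object; "force" is the grip in N (left out, the last holds). Time passes only in rows, so rows that do not move let the fingers close. It gives the time, the measured TCP pose, the force and the opening at its end, in the units of the state.
- ctrl.get_state(): the state, without advancing time (a new reading comes with each control period).
- optics.get_image(name): name is "scene" or "top"; returns the picture (480x640x3 uint8, red, green, blue); there is no depth.
- optics.calibration(name): a dict with "K" (3x3 intrinsics, pixels), "distortion" ([k1, k2, p1, p2, k3] as OpenCV has them; the pictures are not rectified), "pose" (4x4, takes a point from camera to world coordinates). Camera axes: x right, y down, z forward; pixel columns grow to the right and rows downward; lengths in m; the calibration is good to about 2 mm. A picture is of the moment at which its call begins. calibration takes no time and is no camera call.
- ticket.close_job(): hands the job in, once; it reports no verdict.
The state is a dict: "time": time; "joint_positions": joint angles; "qd": joint speeds; "joint_torque": joint torques, N m; "position": TCP position; "tool_rot": TCP orientation; "ft_force": force on the tool from outside, world axes, zero at the start; "torque": the same for the moment, N m; "grip_width": opening from 0.0 (shut) to 1.0 (fully open).
Only numpy, scipy, OpenCV 4.12 (cv2) and the standard library are available. Lean on these libraries where they do the work, as an engineer would, in place of code of your own. Each camera call takes 0.05 s, during which the arm holds its last target.

## Working session

There is one attempt and no reset: what is moved stays moved. The work goes in short steps, Python scripts to look and compute and a tool call to move; the robot and the scene stay as the last step left them, time stands still between calls to the robot, and variables do not carry over. Pictures are saved under pics/ and viewed, and the job is handed in when it is done.

Besides the shell and the picture viewer there is one more tool, called as name([rows], argument=value, ...), one row to a line, values as JSON. play_rows: Moves the arm, as the interface text tells. Its arguments: {"type":"object","properties":{"motion":{"type":"array"},"force":{"type":"number"}},"required":["motion"]}

```bash
mkdir -p pics; ls; python3 - <<'E'
from bench import ctrl, optics
import cv2
s=ctrl.get_state();print({k:s[k] for k in ('time','position','tool_rot','ft_force','grip_width')})
for n in("scene","top"):
    im=optics.get_image(n);cv2.imwrite(f"pics/{n}0.png",im[:,:,::-1]);c=optics.calibration(n);print(n,c)
E
```

```text
pics
{'time': 0.0, 'position': array([0.17942973, 0.62417635, 0.22944689]), 'tool_rot': array([-4.38091097e-01, -3.11076185e+00,  3.05295151e-03]), 'ft_force': array([-0.06756388, -0.53197951, -0.56127433]), 'grip_width': 0.9978636831862113}
scene {'K': array([[621.81213582,   0.        , 324.94166563],
       [  0.        , 621.81213582, 238.98248824],
       [  0.        ,   0.        ,   1.        ]]), 'distortion': array([0.04438753, 0.        , 0.        , 0.        , 0.        ]), 'pose': array([[ 0.52474685,  0.58891613, -0.61466945,  1.43165545],
       [ 0.85120737, -0.3709087 ,  0.3713122 , -0.51051561],
       [-0.0093145 , -0.71805607, -0.69592293,  1.1377533 ],
       [ 0.        ,  0.        ,  0.        ,  1.        ]])}
top {'K': array([[554.0138695 ,   0.        , 321.71283533],
       [  0.        , 554.0138695 , 233.8279232 ],
       [  0.        ,   0.        ,   1.        ]]), 'distortion': array([-0.16761539,  0.        ,  0.        ,  0.        ,  0.        ]), 'pose': array([[ 0.01856642, -0.98914563,  0.14576078,  0.34645221],
       [-0.99974977, -0.02018599, -0.00963979,  0.02502441],
       [ 0.01247748, -0.14554533, -0.9892729 ,  1.30713761],
       [ 0.        ,  0.        ,  0.        ,  1.        ]])}
```

View pics/scene0.png

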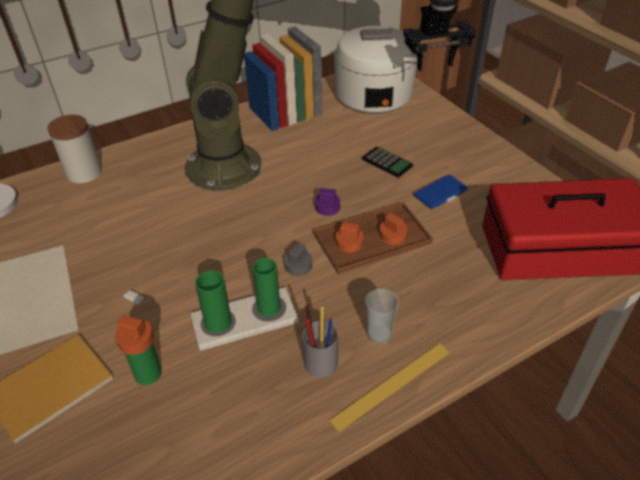

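View pics/top0.png

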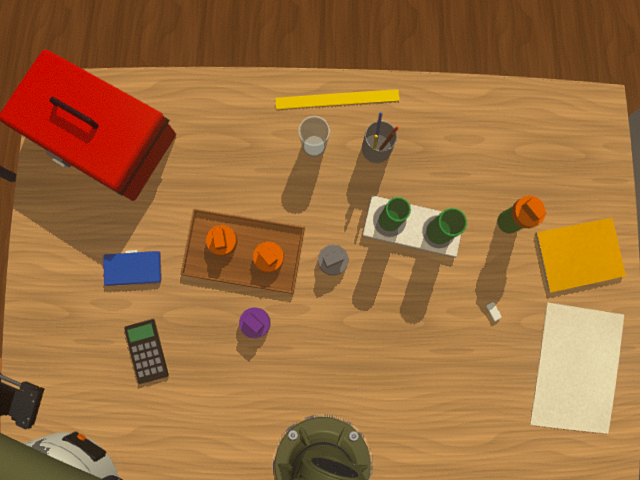

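Candidates in top: orange (221,239) and (268,257) in the tray are the two caps. Purple (254,322) and grey (333,260) are look-alikes, and orange (529,211) is on the finished tube. The open tubes are at (398,208), which is mouth_a (+y), and (453,220), which is mouth_b. I'll check this in an enlarged crop and measure.

```bash
cat > h.py <<'E'
import numpy as np, cv2
from bench import ctrl, optics
def ray(n,uv):
    c=optics.calibration(n);p=cv2.undistortPoints(np.array(uv,float).reshape(-1,1,2),c['K'],c['distortion']).reshape(-1,2)
    d=np.c_[p,np.ones(len(p))]@c['pose'][:3,:3].T
    return c['pose'][:3,3],d
def plane(n,uv,z):
    o,d=ray(n,uv);return o+d*((z-o[2])/d[:,2])[:,None]
def proj(n,P):
    c=optics.calibration(n);T=np.linalg.inv(c['pose'])
    return cv2.projectPoints(np.array(P,float).reshape(-1,1,3),cv2.Rodrigues(T[:3,:3])[0],T[:3,3],c['K'],c['distortion'])[0].reshape(-1,2)
E
python3 - <<'E'
import cv2,numpy as np
from h import *
t=cv2.imread('pics/top0.png');s=cv2.imread('pics/scene0.png')
a=cv2.resize(t[200:300,175:305],None,fx=4,fy=4,interpolation=cv2.INTER_CUBIC)
b=cv2.resize(t[180:270,355:475],None,fx=4,fy=4,interpolation=cv2.INTER_CUBIC)
c=cv2.resize(s[200:280,310:435],None,fx=4,fy=4,interpolation=cv2.INTER_CUBIC)
d=cv2.resize(s[250:350,185:305],None,fx=4,fy=4,interpolation=cv2.INTER_CUBIC)
for i,x in (('ct',a),('tt',b),('cs',c),('ts',d)): cv2.imwrite(f'pics/{i}.png',x)
def pad(x): return cv2.copyMakeBorder(x,0,max(0,400-x.shape[0]),0,max(0,520-x.shape[1]),0)[:400,:520]
m=np.vstack([np.hstack([pad(a),pad(b)]),np.hstack([pad(c),pad(d)])])
cv2.imwrite('pics/crops.png',cv2.resize(m,(780,600)))
for n,im in(('top',t),('scene',s)):
    h=cv2.cvtColor(im,cv2.COLOR_BGR2HSV)
    for nm,lo,hi in(('or',(4,190,120),(14,255,255)),('gr',(45,120,30),(85,255,255))):
        k=cv2.inRange(h,lo,hi);cn,_=cv2.findContours(k,0,1)
        for q in cn:
            if cv2.contourArea(q)>150: print(n,nm,cv2.contourArea(q),cv2.boundingRect(q),np.round(cv2.minEnclosingCircle(q)[0],1))
E
```

```text
top or 722.0 (252, 241, 33, 31) [268.1 256.5]
top or 716.5 (206, 224, 32, 31) [221.3 239.3]
top or 715.0 (515, 195, 31, 32) [529.4 210.9]
top or 293.0 (136, 104, 28, 44) [143.5 125.8]
top gr 584.0 (438, 208, 29, 29) [451.9 221.9]
top gr 440.5 (386, 197, 24, 25) [397.4 209.3]
scene or 727.5 (116, 317, 35, 36) [132.5 334.2]
scene or 422.5 (336, 222, 27, 30) [348.  236.4]
scene or 389.5 (381, 214, 26, 30) [392.9 228.6]
scene gr 732.0 (127, 347, 33, 38) [144.1 364.4]
scene gr 1401.5 (196, 271, 34, 61) [212.5 301.3]
scene gr 1084.5 (253, 258, 26, 58) [265.5 286.6]
```

View pics/crops.png

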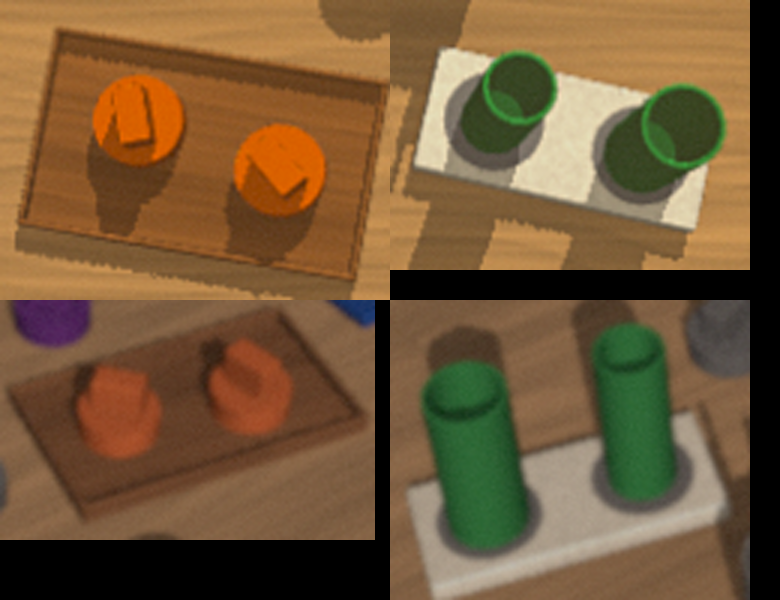

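```bash
python3 - <<'E'
import cv2,numpy as np
from h import *
t=cv2.imread('pics/top0.png')
def crop(u,v,r=20,f=14): return cv2.resize(t[v-r:v+r,u-r:u+r],None,fx=f,fy=f,interpolation=cv2.INTER_CUBIC)
m=np.hstack([crop(221,239,14,28),crop(268,257,14,28)])
m=cv2.convertScaleAbs(m,alpha=1.0)
cv2.imwrite('pics/caps_big.png',m)
h=cv2.cvtColor(t,cv2.COLOR_BGR2HSV)
k=cv2.inRange(h,(4,190,120),(14,255,255));cn,_=cv2.findContours(k,0,1)
for q in cn:
    if cv2.contourArea(q)>600:
        hull=cv2.convexHull(q); P=plane('top',q.reshape(-1,2),0.031); (x,y),r=cv2.minEnclosingCircle((P[:,:2]*1000).astype(np.float32))
        mid=P[:,:2].mean(0); e=cv2.fitEllipse((P[:,:2]*1000).astype(np.float32)); print('cap',x,y,r,e)
k=cv2.inRange(h,(45,120,95),(85,255,255));cn,_=cv2.findContours(k,0,1)
for q in cn:
    if cv2.contourArea(q)>100:
        P=plane('top',q.reshape(-1,2),0.160)[:,:2]*1000; print('tube',cv2.boundingRect(q),cv2.minEnclosingCircle(P.astype(np.float32)),cv2.fitEllipse(P.astype(np.float32)))
# holder slab
k=cv2.inRange(h,(0,0,150),(40,70,255));cn,_=cv2.findContours(k,0,1)
for q in cn:
    if cv2.contourArea(q)>800:
        P=plane('top',q.reshape(-1,2),0.02)[:,:2]*1000; print('white',cv2.boundingRect(q),cv2.minAreaRect(P.astype(np.float32)))
E
```

```text
cap 479.46307373046875 135.82333374023438 37.51011276245117 ((480.125732421875, 136.16412353515625), (69.70652770996094, 71.62510681152344), 162.68487548828125)
cap 516.2100219726562 246.2473602294922 38.247108459472656 ((516.9820556640625, 247.23277282714844), (69.58602905273438, 73.22122955322266), 3.72917103767395)
cap 602.1002197265625 -488.8567199707031 39.355796813964844 ((601.8809204101562, -489.2745056152344), (75.52587127685547, 76.0779037475586), 142.1117401123047)
tube (439, 208, 28, 28) ((547.6234130859375, -263.0977478027344), 30.474349975585938) ((547.4187622070312, -263.3077087402344), (57.99216079711914, 58.876060485839844), 18.180999755859375)
tube (386, 197, 24, 25) ((571.9473876953125, -145.73431396484375), 26.24715232849121) ((571.9916381835938, -145.9053192138672), (49.90296936035156, 51.12705993652344), 79.83228302001953)
white (24, 433, 90, 45) ((10.004692077636719, 598.9967651367188), (230.83526611328125, 71.92363739013672), 71.91312408447266)
white (531, 303, 92, 130) ((221.94869995117188, -609.6432495117188), (205.7786865234375, 290.6216735839844), 81.23725128173828)
white (363, 196, 98, 61) ((560.473876953125, -204.85494995117188), (228.3126678466797, 98.67276763916016), 78.06089782714844)
```

View pics/caps_big.png

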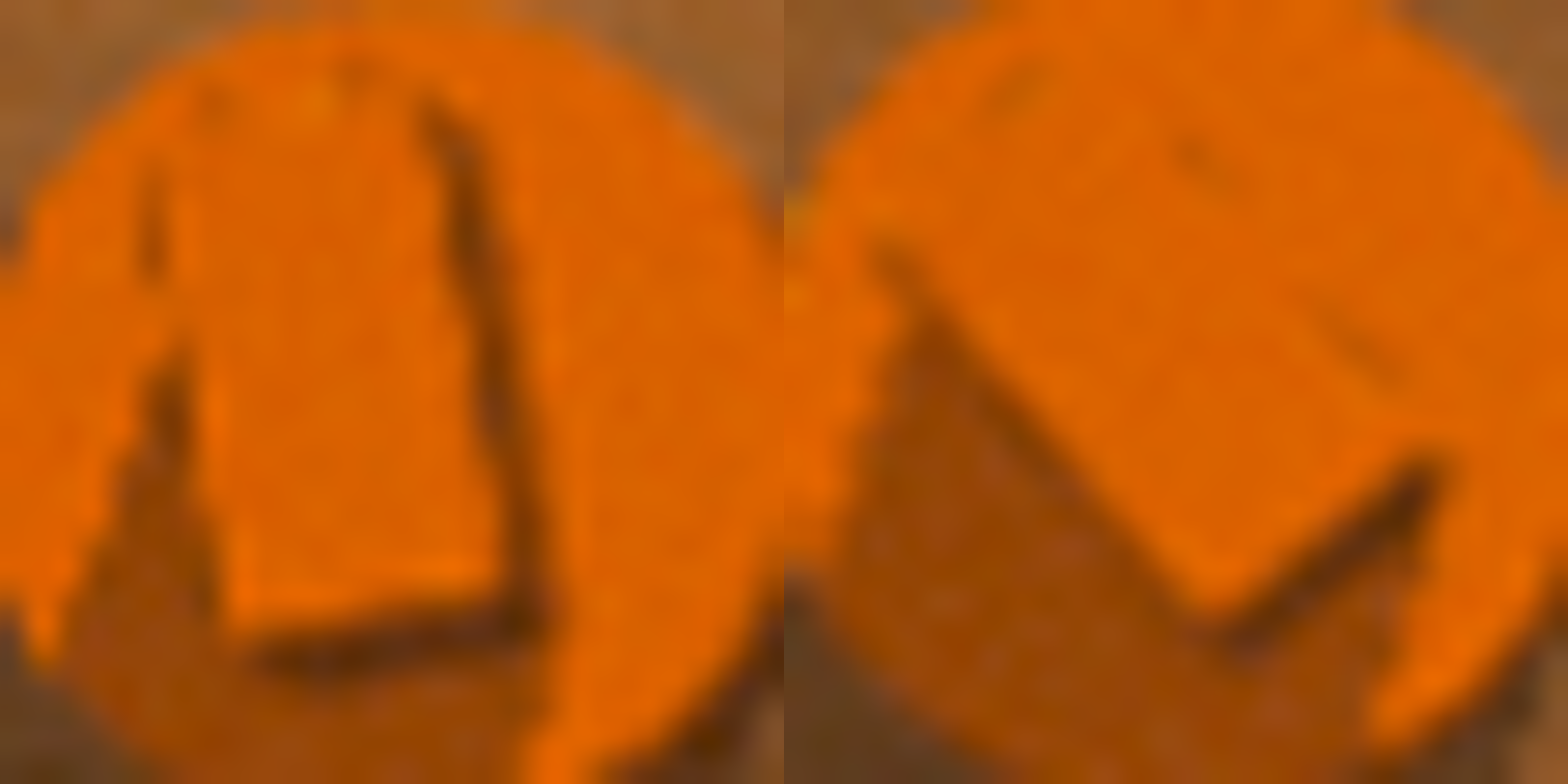

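Crop confirmed: cap at left (221,239) has its handle nearly along image vertical, and cap (268,257) has it diagonal. mouth_b's tube is the wider one. I'll cross-check in the scene view and compute the handle directions.

```bash
python3 - <<'E'
import cv2,numpy as np
from h import *
# handle top corners from crop (scale 28, crop origin 207,225 / 254,243)
f=lambda o,l:[(o[0]+x/28-.5+.5/28,o[1]+y/28-.5) for x,y in l]
c1=f((207,225),[(190,200),(232,625),(505,595),(425,100)])
c2=f((254,243),[(91,240),(426,610),(646,440)])
for c in(c1,c2):
    P=plane('top',c,0.065)[:,:2]; print((P*1000).round(1).tolist())
    for i in range(len(c)-1):
        d=P[i+1]-P[i];print('edge',np.linalg.norm(d)*1000,np.degrees(np.arctan2(d[1],d[0])))
print('cap2 handle ctr',((plane('top',[c2[0],c2[2]],.065)).mean(0)*1000))
s=cv2.imread('pics/scene0.png');o=cv2.resize(s[190:350,180:440],None,fx=3,fy=3,interpolation=cv2.INTER_CUBIC)
a=np.linspace(0,2*np.pi,60)
for x,y,z,r in((.572,-.1458,.16,.027),(.5475,-.2632,.16,.031),(.480,.136,.031,.0355),(.517,.247,.031,.0355)):
    p=proj('scene',np.c_[x+r*np.cos(a),y+r*np.sin(a),z+0*a]);q=((p+.5-[180,190])*3).astype(int)
    cv2.polylines(o,[q.reshape(-1,1,2)],True,(255,255,255),1)
cv2.imwrite('pics/chk.png',o)
E
```

```text
[[529.5, 259.8], [494.7, 254.8], [497.7, 232.6], [538.1, 240.9]]
edge 35.080088257373376 -171.71291846315194
edge 22.38902373089835 -82.49014721644902
edge 41.24868971073474 11.663612968584328
[[487.1, 158.8], [457.8, 130.8], [471.9, 113.5]]
edge 40.56423558543984 -136.336705532966
edge 22.319172287297008 -50.82479456303778
cap2 handle ctr [479.50152611 136.18171261  65.        ]
```

View pics/chk.png

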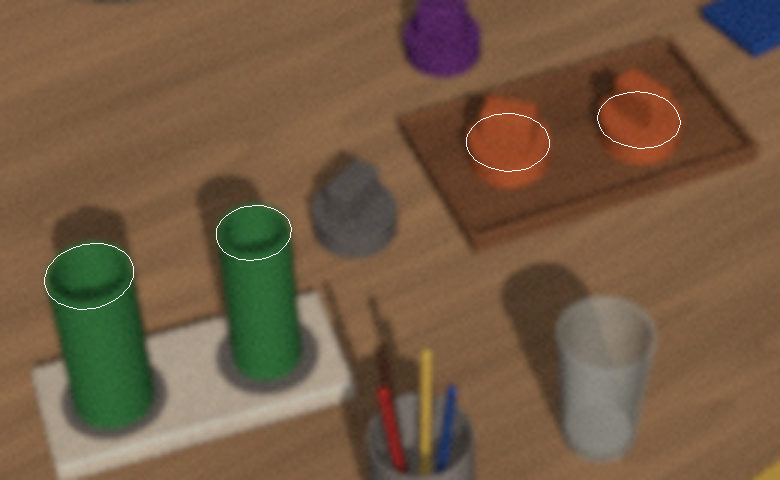

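play_rows([
  [0,0,0,0,-0.146],
  [0,0,0,0,-0.146],
  [0,0,0,0,-0.146],
  [0,-2.7,-4.2,0,0],
  [0,-2.7,-4.2,0,0],
  [0,-2.7,-4.2,0,0],
  [0,-2.7,-4.2,0,0],
  [0,-2.7,-4.2,0,0],
  [0,-2.7,-4.2,0,0],
  [0,-2.7,-4.2,0,0],
  [0,-2.7,-4.2,0,0],
  [0,-2.7,-4.2,0,0],
  [0,-2.7,-4.2,0,0],
  [0,0,0,0,0],
  [0,0,0,0,0],
], force=30)

```text
time: 1.98
position: [0.5118, 0.2529, 0.2301]
tool_rot: [0.248, -3.131, -0.001]
ft_force: [0.1, 0.1, 0.4]
grip_width: 1.002
```

```bash
cat >> h.py <<'E'
from scipy.spatial.transform import Rotation as Rn
def st(goal=None,ang=None):
    s=ctrl.get_state();R=Rn.from_rotvec(s['tool_rot']).as_matrix();ya=np.degrees(np.arctan2(R[1,1],R[0,1]))
    print('t',round(s['time'],2),'p',(s['position']*1000).round(1),'yaw_y',ya.round(2),'tilt z',R[:,2].round(3),'F',s['ft_force'].round(1),'M',s['torque'].round(2),'w',round(s['grip_width']*87,1))
    if goal is not None: print('tool shift cm',(R.T@(np.array(goal)-s['position'])*100).round(2))
    if ang is not None: print('spin',round(-np.radians((ang-ya+90)%180-90),3))
E
python3 -c "
from h import *
st([.5165,.2468,.043],99)"
```

```text
t 1.98 p [511.8 252.9 230.1] yaw_y 99.06 tilt z [-0.001  0.    -1.   ] F [0.1 0.1 0.4] M [0.1  0.06 0.01] w 87.1
tool shift cm [-0.39 -0.68 18.71]
spin 0.001
```

play_rows([
  [0,-0.39,-0.68,0,0],
  [0,0,0,4,0],
  [0,0,0,4,0],
  [0,0,0,4,0],
  [0,0,0,3,0],
  [0,0,0,2,0],
  [0,0,0,1,0],
  [0,0,0,0.7,0],
  [0,0,0,0,0],
  [1,0,0,0,0],
  [1,0,0,0,0],
  [1,0,0,0,0],
  [1,0,0,0,0],
  [1,0,0,0,0],
  [1,0,0,0,0],
  [1,0,0,0,0],
], force=30)

```text
time: 3.98
position: [0.5173, 0.2465, 0.0436]
tool_rot: [-0.248, 3.132, 0.0]
ft_force: [0.1, -0.1, 0.1]
grip_width: 0.285
```

```bash
python3 - <<'E'
from h import *
st([.5165,.2468,.043],99)
E
```

```text
t 3.98 p [517.3 246.5  43.6] yaw_y 99.06 tilt z [ 0.  0. -1.] F [ 0.1 -0.1  0.1] M [ 0.09 -0.02  0.06] w 24.8
tool shift cm [0.07 0.04 0.06]
spin 0.001
```

play_rows([
  [1,0,0,-1,0],
  [1,0,0,-3,0],
  [1,0,0,-4.5,0],
  [1,0,0,-4.5,0],
  [1,0,0,-4,0],
  [1,0,0,-2.6,0],
  [1,0.1,-2.4,0,0],
  [1,0.1,-4.9,0,0],
  [1,0.1,-4.9,0,0],
  [1,0.1,-4.9,0,0],
  [1,0.1,-4.9,0,0],
  [1,0.1,-4.9,0,0],
  [1,0.1,-4.9,0,0],
  [1,0.1,-4.9,0,0],
  [1,0,-2.9,0,0],
  [1,0,0,0,0],
  [1,0,0,0,0],
  [1,0,0,0,0],
])

```text
time: 6.22
position: [0.5719, -0.1441, 0.2397]
tool_rot: [-0.252, 3.131, 0.001]
ft_force: [0.8, -0.0, -0.7]
grip_width: 0.275
```

```bash
python3 - <<'E'
from h import *
st([.572,-.1458,.22])
s=optics.get_image('scene')[:,:,::-1];cv2.imwrite('pics/s1.png',cv2.resize(s[150:350,170:370],None,fx=3,fy=3,interpolation=cv2.INTER_CUBIC))
t=optics.get_image('top')[:,:,::-1];cv2.imwrite('pics/t1.png',t)
E
```

```text
t 6.22 p [ 571.9 -144.1  239.7] yaw_y 99.21 tilt z [ 0.     0.001 -1.   ] F [ 0.8 -0.  -0.7] M [-0.04 -0.02  0.03] w 23.9
tool shift cm [ 0.02 -0.17  1.97]
```

View pics/s1.png

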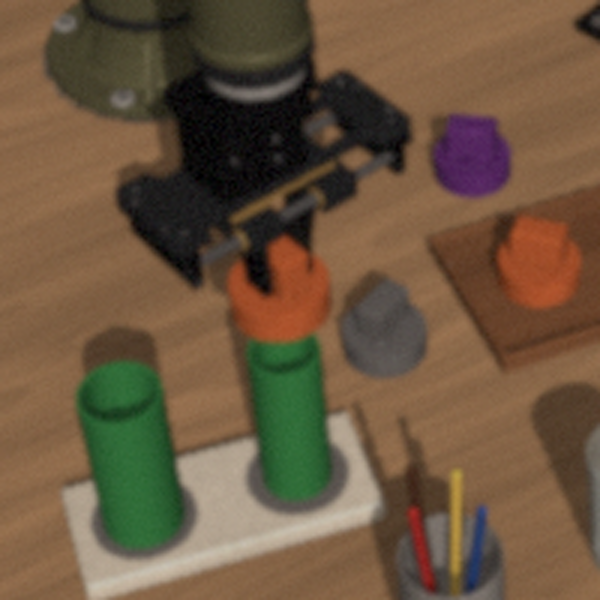

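View pics/t1.png

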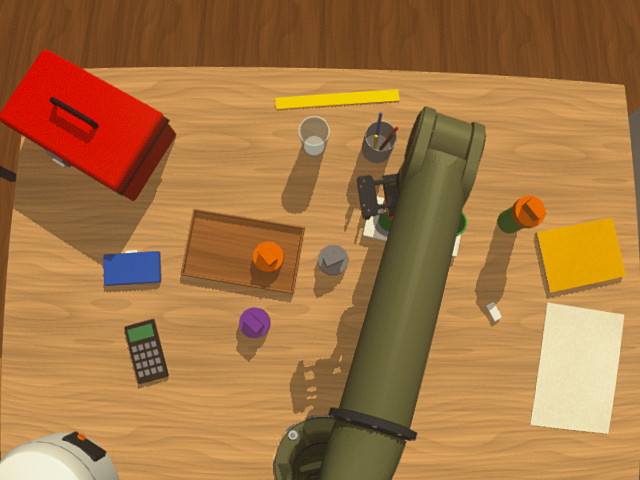

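```bash
python3 - <<'E'
from h import *
def ext(m,r0,r1):
    for r in range(r0,r1,2):
        c=np.where(m[r])[0]; 
        if len(c): print(r,c.min(),c.max(),(c.min()+c.max())/2)
b=cv2.imread('pics/s1.png')  # x3 crop from (170,150)
h=cv2.cvtColor(b,cv2.COLOR_BGR2HSV)
o=cv2.inRange(h,(2,150,60),(16,255,255));g=cv2.inRange(h,(45,100,25),(85,255,255))
o[:,340:]=0;g[:,:210]=0;g[:,345:]=0
print('cap');ext(o,290,312); print('tube');ext(g,370,440)
a=np.linspace(0,2*np.pi,90)
def pc(x,y,z,r):
    p=(proj('scene',np.c_[x+r*np.cos(a),y+r*np.sin(a),z+0*a])-[170,150]+.5)*3-.5;return (p[:,0].min(),p[:,0].max(),p[:,1].mean().round(1),(p[:,0].min()+p[:,0].max())/2)
print(pc(.5719,-.1441,.227,.0355),pc(.5719,-.1441,.201,.0355))
for z in(.16,.12,.09,.06): print(z,pc(.572,-.1458,z,.027))
E
```

```text
cap
290 226 330 278.0
292 227 330 278.5
294 228 330 279.0
296 229 330 279.5
298 230 330 280.0
300 230 330 280.0
302 230 331 280.5
304 230 330 280.0
306 230 330 280.0
308 230 330 280.0
310 230 330 280.0
tube
370 250 320 285.0
372 250 320 285.0
374 251 320 285.5
376 251 320 285.5
378 251 321 286.0
380 251 321 286.0
382 251 321 286.0
384 252 321 286.5
386 253 321 287.0
388 253 321 287.0
390 253 321 287.0
392 253 321 287.0
394 254 321 287.5
396 254 322 288.0
398 253 322 287.5
400 254 322 288.0
402 254 323 288.5
404 255 323 289.0
406 255 323 289.0
408 255 324 289.5
410 255 324 289.5
412 255 324 289.5
414 256 324 290.0
416 256 323 289.5
418 256 322 289.0
420 256 322 289.0
422 257 322 289.5
424 257 322 289.5
426 257 323 290.0
428 258 323 290.5
430 258 322 290.0
432 259 324 291.5
434 259 324 291.5
436 260 324 292.0
438 261 324 292.5
(np.float64(226.58210585997432), np.float64(328.94198680802856), np.float64(285.5), np.float64(277.7620463340014)) (np.float64(230.21855378819552), np.float64(331.16380667411306), np.float64(311.7), np.float64(280.6911802311543))
0.16 (np.float64(245.55219790211473), np.float64(320.7294182767816), np.float64(352.5), np.float64(283.14080808944817))
0.12 (np.float64(250.51707177839143), np.float64(324.1663697952164), np.float64(389.8), np.float64(287.3417207868039))
0.09 (np.float64(254.1060585285667), np.float64(326.6512225197435), np.float64(416.9), np.float64(290.3786405241551))
0.06 (np.float64(257.5857006674762), np.float64(329.06066112084056), np.float64(443.1), np.float64(293.3231808941584))
```

play_rows([
  [1,0,-0.17,0,0],
  [1,0,0,1.5,0],
  [1,0,0,1.5,0],
  [1,0,0,0.5,0],
  [1,0,0,0.3,0],
  [1,0,0,0.2,0],
  [1,0,0,0.2,0],
  [1,0,0,0,0],
])

```text
time: 7.32
position: [0.5721, -0.1476, 0.1977]
tool_rot: [-0.248, 3.131, 0.0]
ft_force: [0.8, -0.1, -0.3]
grip_width: 0.272
```

play_rows([
  [1,0,0.17,0,0],
  [1,0,0,0.2,0],
  [1,0,0,0.2,0],
  [1,0,0,0,0],
])

```text
time: 7.82
position: [0.5716, -0.1459, 0.1933]
tool_rot: [0.248, -3.131, -0.0]
ft_force: [0.5, 0.9, -1.0]
grip_width: 0.277
```

play_rows([
  [1,0,0,0.2,0],
  [1,0,0,0,0],
])

```text
time: 8.07
position: [0.572, -0.1461, 0.1924]
tool_rot: [-0.248, 3.131, -0.0]
ft_force: [-0.3, 0.4, 3.0]
grip_width: 0.276
```

play_rows([
  [1,0,0,0.2,0],
  [1,0,0,0,0],
])

```text
time: 8.32
position: [0.5727, -0.1463, 0.1918]
tool_rot: [-0.248, 3.129, -0.001]
ft_force: [-1.3, -0.0, 9.2]
grip_width: 0.271
```

play_rows([
  [1,0,0,0.2,0],
  [1,0,0,0,0],
])

```text
time: 8.57
position: [0.5737, -0.1464, 0.191]
tool_rot: [-0.247, 3.126, -0.001]
ft_force: [-1.3, 0.3, 13.7]
grip_width: 0.271
```

play_rows([
  [1,0,0,-0.4,0],
  [1,-0.2,0,0,0],
  [1,0,0,0.4,0],
  [1,0,0,0,0],
])

```text
time: 9.07
position: [0.5753, -0.1468, 0.1898]
tool_rot: [-0.247, 3.128, -0.003]
ft_force: [-0.1, -1.9, 10.6]
grip_width: 0.274
```

play_rows([
  [1,0,0,0.1,0],
  [1,0,0,0,0],
])

```text
time: 9.32
position: [0.5754, -0.1468, 0.1897]
tool_rot: [-0.247, 3.127, -0.003]
ft_force: [-1.4, -1.4, 15.1]
grip_width: 0.278
```

play_rows([
  [1,0,0,-1,0],
  [1,0,0,-2.5,0],
  [1,0,0,0,0],
  [1,0,0,0,0],
])

```text
time: 9.82
position: [0.5732, -0.1452, 0.2202]
tool_rot: [0.248, -3.13, -0.001]
ft_force: [0.4, 0.3, -2.0]
grip_width: 0.273
```

```bash
python3 - <<'E'
from h import *
st([.5475,-.2632,.215])
s=optics.get_image('scene')[:,:,::-1];cv2.imwrite('pics/s2.png',cv2.resize(s[200:350,170:370],None,fx=3,fy=3,interpolation=cv2.INTER_CUBIC))
E
```

```text
t 9.82 p [ 573.2 -145.2  220.2] yaw_y 99.07 tilt z [-0.002  0.    -1.   ] F [ 0.4  0.3 -2. ] M [0.04 0.05 0.03] w 23.7
tool shift cm [  4.39 -11.25   0.52]
```

View pics/s2.png

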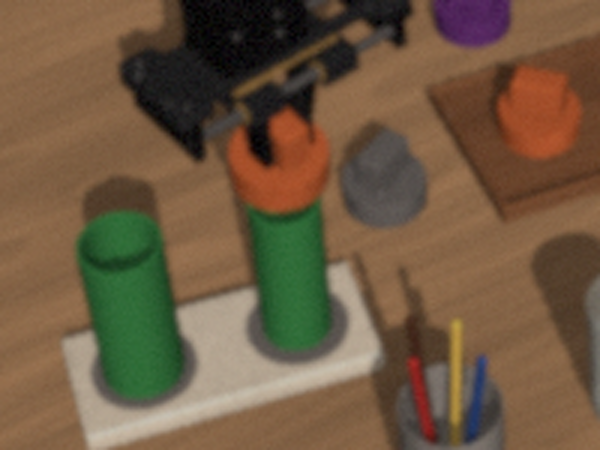

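Cap still upright in the jaws, above tube a (zoomed 280,170). Trying it on tube b.

play_rows([
  [1,1.1,-2.8,0,0],
  [1,1.1,-2.8,0,0],
  [1,1.1,-2.8,0,0],
  [1,1.1,-2.8,0,0],
  [1,0,0,0,0],
  [1,0,0,0,0],
  [1,0,0,0,0],
])

```text
time: 10.75
position: [0.5484, -0.2615, 0.221]
tool_rot: [0.252, -3.131, -0.002]
ft_force: [-0.9, -0.6, -1.0]
grip_width: 0.274
```

```bash
python3 - <<'E'
from h import *
st([.5475,-.2632,.1986])
E
```

```text
t 10.75 p [ 548.4 -261.5  221. ] yaw_y 99.19 tilt z [-0.001  0.001 -1.   ] F [-0.9 -0.6 -1. ] M [0.06 0.03 0.  ] w 23.8
tool shift cm [ 0.11 -0.16  2.24]
```

play_rows([
  [1,0,0,1.5,0],
  [1,0,0,0.5,0],
  [1,0,0,0,0],
  [1,0,0,0,0],
])

```text
time: 11.25
position: [0.548, -0.2631, 0.2014]
tool_rot: [-0.248, 3.132, -0.0]
ft_force: [-0.7, 0.7, -1.5]
grip_width: 0.274
```

```bash
python3 - <<'E'
from h import *
st([.5475,-.2632,.1986])
E
```

```text
t 11.25 p [ 548.  -263.1  201.4] yaw_y 99.07 tilt z [ 0. -0. -1.] F [-0.7  0.7 -1.5] M [0.04 0.03 0.01] w 23.8
tool shift cm [ 0.05 -0.    0.28]
```

play_rows([
  [1,0,0,0.3,0],
  [1,0,0,0.3,0],
  [1,0,0,0.2,0],
  [1,0,0,0,0],
])

```text
time: 11.75
position: [0.5476, -0.2638, 0.1978]
tool_rot: [-0.247, 3.13, 0.001]
ft_force: [-9.8, 2.5, 18.1]
grip_width: 0.274
```

play_rows([
  [1,0,0,0.2,0],
  [1,0,0,0,0],
])

```text
time: 12.0
position: [0.547, -0.264, 0.1962]
tool_rot: [-0.247, 3.131, 0.001]
ft_force: [-11.2, 4.0, 22.3]
grip_width: 0.277
```

play_rows([
  [1,0,0,0.2,0],
  [1,0,0,0,0],
])

```text
time: 12.25
position: [0.5483, -0.264, 0.1918]
tool_rot: [-0.247, 3.129, -0.001]
ft_force: [0.3, -0.9, -1.9]
grip_width: 0.274
```

play_rows([
  [1,0,0,0.2,0],
  [1,0,0,0,0],
])

```text
time: 12.5
position: [0.5482, -0.2631, 0.1869]
tool_rot: [-0.249, 3.132, -0.001]
ft_force: [1.1, -1.3, -0.4]
grip_width: 0.275
```

play_rows([
  [1,0,0,0.2,0],
  [1,0,0,0,0],
])

```text
time: 12.75
position: [0.5484, -0.2632, 0.1852]
tool_rot: [-0.249, 3.131, -0.001]
ft_force: [3.5, -2.0, -1.5]
grip_width: 0.273
```

play_rows([
  [1,0,0,0.2,0],
  [1,0,0,0,0],
])

```text
time: 13.0
position: [0.5485, -0.2632, 0.1836]
tool_rot: [-0.248, 3.131, -0.001]
ft_force: [3.3, -1.2, -1.2]
grip_width: 0.276
```

play_rows([
  [1,0,0,0.2,0],
  [1,0,0,0.2,0],
  [1,0,0,0,0],
])

```text
time: 13.38
position: [0.5487, -0.2632, 0.1798]
tool_rot: [-0.248, 3.13, -0.001]
ft_force: [4.7, -1.5, 1.1]
grip_width: 0.274
```

play_rows([
  [1,0,0,0.2,0],
  [1,0,0,0,0],
])

```text
time: 13.62
position: [0.5487, -0.2632, 0.1778]
tool_rot: [-0.249, 3.13, -0.001]
ft_force: [5.4, -1.0, 0.7]
grip_width: 0.274
```

play_rows([
  [1,0,0,0.2,0],
  [1,0,0,0,0],
])

```text
time: 13.88
position: [0.5489, -0.2632, 0.1771]
tool_rot: [-0.248, 3.129, -0.001]
ft_force: [3.0, -0.5, 7.2]
grip_width: 0.273
```

play_rows([
  [1,0,0,0.2,0],
  [1,0,0,0.1,0],
  [1,0,0,0,0],
])

```text
time: 14.25
position: [0.5494, -0.2632, 0.176]
tool_rot: [-0.249, 3.127, -0.001]
ft_force: [2.3, 0.9, 14.6]
grip_width: 0.272
```

play_rows([
  [1,0,0,-0.2,0],
  [1,0,0,0,0],
  [0,0,0,0,0],
  [0,0,0,0,0],
  [0,0,0,0,0],
  [0,0,0,0,0],
  [0,0,0,0,0],
  [0,0,0,-1.5,0],
  [0,0,0,-3,0],
  [0,0,0,-3,0],
  [0,0,0,-2,0],
])

```text
time: 15.62
position: [0.5469, -0.2639, 0.271]
tool_rot: [0.246, -3.131, 0.0]
ft_force: [-0.4, -0.1, 0.1]
grip_width: 0.994
```

```bash
python3 - <<'E'
from h import *
st([.480,.136,.235],41.5+90)
s=optics.get_image('scene')[:,:,::-1];cv2.imwrite('pics/s3.png',cv2.resize(s[200:350,170:370],None,fx=3,fy=3,interpolation=cv2.INTER_CUBIC))
E
```

```text
t 15.62 p [ 546.9 -263.9  271. ] yaw_y 98.99 tilt z [-0.001 -0.    -1.   ] F [-0.4 -0.1  0.1] M [ 0.02  0.03 -0.05] w 86.5
tool shift cm [ 0.35 40.54  3.59]
spin -0.567
```

View pics/s3.png

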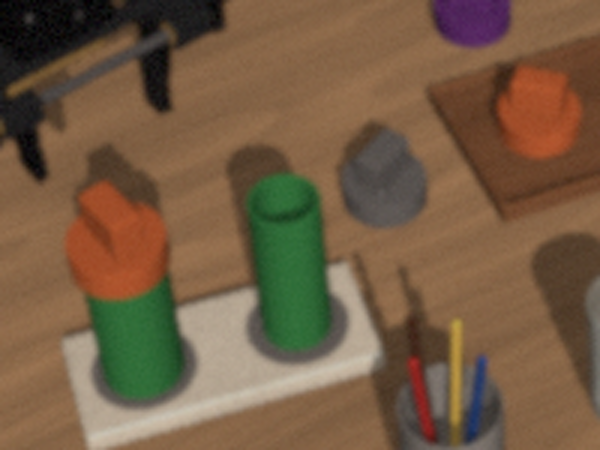

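play_rows([
  [0,0,3,0,0],
  [0,0,5,0,0],
  [0,0,5,0,0],
  [0,0,5,0,0],
  [0,0,5,0,0],
  [0,0,5,0,0],
  [0,0,5,0,0],
  [0,0,5,0,0],
  [0,0.3,2.5,0,0],
  [0,0,0,2,-0.142],
  [0,0,0,2,-0.142],
  [0,0,0,2,-0.142],
  [0,0,0,2,-0.141],
  [0,0,0,2,0],
  [0,0,0,0,0],
  [0,0,0,0,0],
])

```text
time: 17.68
position: [0.4812, 0.136, 0.17]
tool_rot: [1.114, -2.937, 0.0]
ft_force: [0.9, -0.3, -0.1]
grip_width: 1.0
```

```bash
python3 - <<'E'
from h import *
st([.480,.136,.0435],41.5+90)
t=optics.get_image('top')[:,:,::-1];cv2.imwrite('pics/t3.png',cv2.resize(t[180:280,350:490],None,fx=5,fy=5,interpolation=cv2.INTER_CUBIC))
E
```

```text
t 17.68 p [481.2 136.  170. ] yaw_y 131.53 tilt z [ 0. -0. -1.] F [ 0.9 -0.3 -0.1] M [ 0.11  0.1  -0.02] w 87.0
tool shift cm [ 0.09  0.08 12.65]
spin 0.001
```

View pics/t3.png

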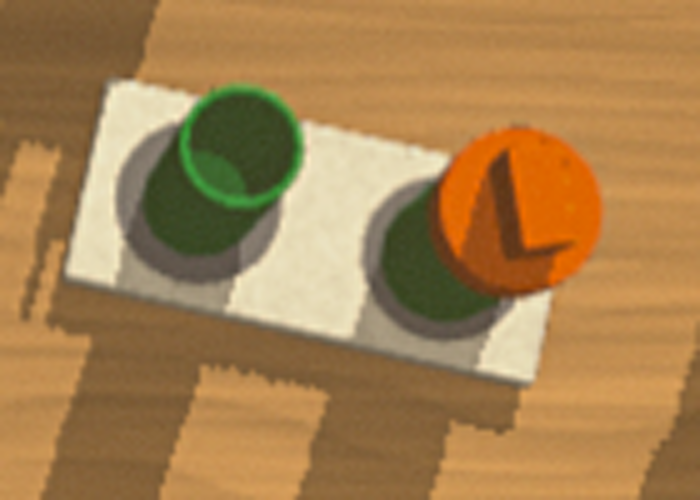

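play_rows([
  [0,0.09,0.08,3,0],
  [0,0,0,4,0],
  [0,0,0,3,0],
  [0,0,0,1.5,0],
  [0,0,0,1.15,0],
  [0,0,0,0,0],
  [0,0,0,0,0],
  [1,0,0,0,0],
  [1,0,0,0,0],
  [1,0,0,0,0],
  [1,0,0,0,0],
  [1,0,0,0,0],
  [1,0,0,0,0],
  [1,0,0,0,0],
], force=30)

```text
time: 19.48
position: [0.4799, 0.1364, 0.043]
tool_rot: [-1.114, 2.937, 0.0]
ft_force: [0.1, -0.0, 0.5]
grip_width: 0.287
```

```bash
python3 - <<'E'
from h import *
st([.572,-.1458,.235])
E
```

```text
t 19.48 p [479.9 136.4  43. ] yaw_y 131.55 tilt z [-0.  0. -1.] F [ 0.1 -0.   0.5] M [ 0.23  0.14 -0.02] w 24.9
tool shift cm [ 11.83 -27.22 -19.2 ]
```

play_rows([
  [1,0,0,-1,0],
  [1,0,0,-3,0],
  [1,0,0,-4.5,0],
  [1,0,0,-4.5,0],
  [1,0,0,-4,0],
  [1,0,0,-2.2,0],
  [1,1.2,-2.7,0,0],
  [1,2.1,-4.9,0,0],
  [1,2.1,-4.9,0,0],
  [1,2.1,-4.9,0,0],
  [1,2.1,-4.9,0,0],
  [1,1.6,-3.5,0,0],
  [1,0.7,-1.4,0,0],
  [1,0,0,0,0],
  [1,0,0,0,0],
  [1,0,0,0,0],
  [1,0,0,0,0],
])

```text
time: 21.6
position: [0.5714, -0.1449, 0.2352]
tool_rot: [-1.117, 2.936, 0.001]
ft_force: [-0.4, -0.1, -0.6]
grip_width: 0.273
```

```bash
python3 - <<'E'
from h import *
st([.572,-.1458,.205])
E
```

```text
t 21.6 p [ 571.4 -144.9  235.2] yaw_y 131.65 tilt z [ 0.     0.001 -1.   ] F [-0.4 -0.1 -0.6] M [ 0.02  0.08 -0.  ] w 23.7
tool shift cm [ 0.01 -0.11  3.02]
```

play_rows([
  [1,0,0,2,0],
  [1,0,0,0.9,0],
  [1,0,0,0,0],
  [1,0,0,0,0],
])

```text
time: 22.1
position: [0.5716, -0.1462, 0.2067]
tool_rot: [-1.114, 2.937, -0.001]
ft_force: [0.2, 0.4, -0.5]
grip_width: 0.271
```

```bash
python3 - <<'E'
from h import *
st([.572,-.1458,.1986])
s=optics.get_image('scene')[:,:,::-1];b=cv2.resize(s[150:350,170:370],None,fx=3,fy=3,interpolation=cv2.INTER_CUBIC);cv2.imwrite('pics/s4.png',b)
h=cv2.cvtColor(b,cv2.COLOR_BGR2HSV);o=cv2.inRange(h,(2,150,60),(16,255,255));o[:,340:]=0;o[:,:200]=0
g=cv2.inRange(h,(45,100,25),(85,255,255));g[:,:210]=0;g[:,345:]=0
for nm,m,rs in(('cap',o,range(300,350,8)),('tube',g,range(376,420,10))):
    for r in rs:
        c=np.where(m[r])[0]
        if len(c):print(nm,r,c.min(),c.max(),(c.min()+c.max())/2)
E
```

```text
t 22.1 p [ 571.6 -146.2  206.7] yaw_y 131.55 tilt z [ 0.001 -0.    -1.   ] F [ 0.2  0.4 -0.5] M [0.07 0.04 0.02] w 23.6
tool shift cm [-0.05  0.01  0.81]
cap 300 282 325 303.5
cap 308 282 329 305.5
cap 316 283 330 306.5
cap 324 284 330 307.0
cap 332 231 330 280.5
cap 340 233 330 281.5
cap 348 234 327 280.5
tube 376 251 320 285.5
tube 386 252 321 286.5
tube 396 254 322 288.0
tube 406 255 323 289.0
tube 416 256 323 289.5
```

View pics/s4.png

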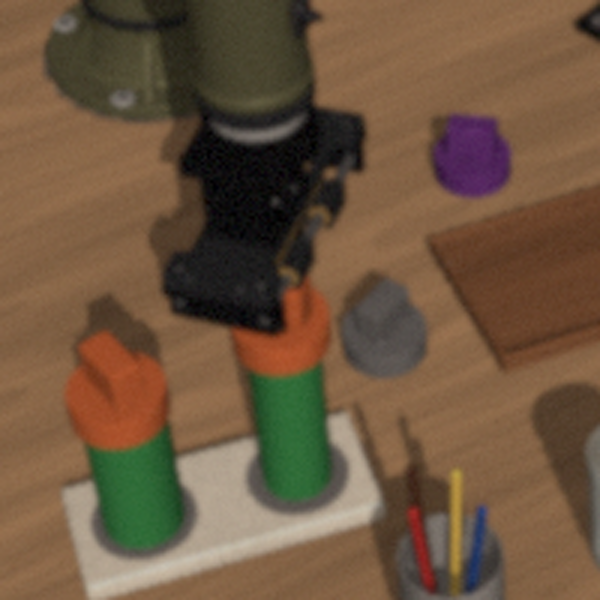

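play_rows([
  [1,-0.05,0,0.3,0],
  [1,0,0,0.3,0],
  [1,0,0,0.2,0],
  [1,0,0,0,0],
])

```text
time: 22.65
position: [0.5715, -0.1457, 0.1978]
tool_rot: [1.114, -2.937, -0.0]
ft_force: [0.6, 0.7, -1.3]
grip_width: 0.27
```

play_rows([
  [1,0,0,0.2,0],
  [1,0,0,0,0],
])

```text
time: 22.9
position: [0.5716, -0.1458, 0.1959]
tool_rot: [1.114, -2.937, -0.0]
ft_force: [-0.1, -0.1, -0.4]
grip_width: 0.274
```

play_rows([
  [1,0,0,0.2,0],
  [1,0,0,0,0],
])

```text
time: 23.15
position: [0.5716, -0.1458, 0.1939]
tool_rot: [1.114, -2.937, -0.0]
ft_force: [-0.3, 0.7, 0.0]
grip_width: 0.272
```

play_rows([
  [1,0,0,0.2,0],
  [1,0,0,0,0],
])

```text
time: 23.4
position: [0.5716, -0.1458, 0.1919]
tool_rot: [1.114, -2.937, -0.0]
ft_force: [0.3, -0.3, 0.0]
grip_width: 0.276
```

play_rows([
  [1,0,0,0.2,0],
  [1,0,0,0,0],
])

```text
time: 23.65
position: [0.5716, -0.1457, 0.1899]
tool_rot: [1.114, -2.937, -0.0]
ft_force: [-0.3, -0.0, -0.9]
grip_width: 0.268
```

play_rows([
  [1,0,0,0.2,0],
  [1,0,0,0,0],
])

```text
time: 23.9
position: [0.5716, -0.1457, 0.1878]
tool_rot: [1.114, -2.937, -0.0]
ft_force: [0.2, 0.4, -0.4]
grip_width: 0.274
```

play_rows([
  [1,0,0,0.2,0],
  [1,0,0,0,0],
])

```text
time: 24.15
position: [0.5716, -0.1458, 0.1859]
tool_rot: [1.114, -2.937, -0.0]
ft_force: [0.5, 0.2, -1.3]
grip_width: 0.269
```

Sliding in freely, past the point where the first cap stopped.

play_rows([
  [1,0,0,0.2,0],
  [1,0,0,0.2,0],
  [1,0,0,0.2,0],
  [1,0,0,0,0],
])

```text
time: 24.65
position: [0.5716, -0.1458, 0.1798]
tool_rot: [1.114, -2.937, -0.0]
ft_force: [-0.7, 0.5, -0.7]
grip_width: 0.271
```

play_rows([
  [1,0,0,0.2,0],
  [1,0,0,0,0],
])

```text
time: 24.9
position: [0.5719, -0.1458, 0.1782]
tool_rot: [-1.114, 2.937, -0.0]
ft_force: [-0.7, 0.6, 0.7]
grip_width: 0.271
```

play_rows([
  [1,0,0,0.2,0],
  [1,0,0,0,0],
])

```text
time: 25.15
position: [0.5719, -0.1458, 0.1782]
tool_rot: [-1.114, 2.936, 0.0]
ft_force: [-3.3, 1.1, 10.0]
grip_width: 0.271
```

play_rows([
  [1,0,0,0.2,0],
  [1,0,0,0,0],
])

```text
time: 25.4
position: [0.5719, -0.1458, 0.1781]
tool_rot: [-1.114, 2.935, 0.001]
ft_force: [-8.2, 2.7, 19.2]
grip_width: 0.27
```

play_rows([
  [1,0,0,-0.3,0],
  [1,0,0,0,0],
  [0,0,0,0,0],
  [0,0,0,0,0],
  [0,0,0,0,0],
  [0,0,0,0,0],
  [0,0,0,0,0],
  [0,0,0,-1.5,0],
  [0,0,0,-3,0],
  [0,0,0,-3,0],
  [0,0,0,-2,0],
  [0,5,0,0,0],
  [0,4,4,0,0],
  [0,0,5,0,0],
  [0,0,5,0,0],
  [0,0,5,0,0],
  [0,0,0,0,0],
])

```text
time: 27.52
position: [0.3771, -0.0609, 0.2712]
tool_rot: [1.12, -2.932, -0.001]
ft_force: [0.3, -1.1, -1.0]
grip_width: 0.994
```

```bash
python3 - <<'E'
from h import *
st()
s=optics.get_image('scene')[:,:,::-1];t=optics.get_image('top')[:,:,::-1]
a=np.linspace(0,2*np.pi,90)
print('pred low skirt row, per tube; pred disc centre')
b=cv2.resize(s[200:350,170:320],None,fx=4,fy=4,interpolation=cv2.INTER_CUBIC)
for x,y in((.572,-.1458),(.5475,-.2632)):
    p=(proj('scene',np.c_[x+.0355*np.cos(a),y+.0355*np.sin(a),.14+0*a])-[170,200]+.5)*4
    cv2.polylines(b,[p.astype(int).reshape(-1,1,2)],True,(255,255,255),1)
cv2.imwrite('pics/s5.png',b);cv2.imwrite('pics/t5.png',t)
h=cv2.cvtColor(t,cv2.COLOR_BGR2HSV)
cn,_=cv2.findContours(cv2.inRange(h,(4,190,120),(14,255,255)),0,1)
for q in cn:
    if cv2.contourArea(q)>600:
        P=plane('top',q.reshape(-1,2),0.166);print(cv2.minEnclosingCircle((P[:,:2]*1000).astype(np.float32)))
E
```

```text
t 27.52 p [377.1 -60.9 271.2] yaw_y 131.83 tilt z [-0.003 -0.001 -1.   ] F [ 0.3 -1.1 -1. ] M [0.   0.02 0.05] w 86.5
pred low skirt row, per tube; pred disc centre
((547.063720703125, -264.7821044921875), 35.580081939697266)
((574.8098754882812, -434.409912109375), 35.242347717285156)
((571.7163696289062, -145.52096557617188), 35.81333541870117)
```

View pics/s5.png

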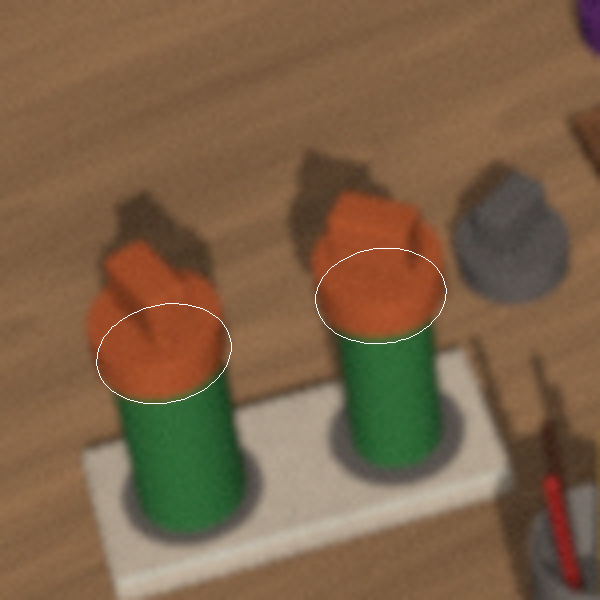

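View pics/t5.png

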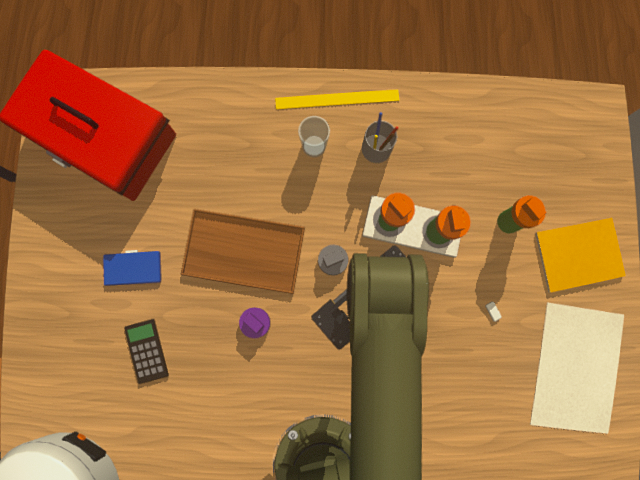

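```bash
python3 - <<'E'
from h import *
s=optics.get_image('scene')[:,:,::-1]
F=6;b=cv2.resize(s[200:350,170:320],None,fx=F,fy=F,interpolation=cv2.INTER_CUBIC);h=cv2.cvtColor(b,cv2.COLOR_BGR2HSV)
o=cv2.inRange(h,(0,120,50),(20,255,255));g=cv2.inRange(h,(40,100,25),(90,255,255))
a=np.linspace(0,2*np.pi,180)
def px(P): return (proj('scene',P)-[170,200]+.5)*F-.5
for n,x,y,r in(('a',.5717,-.1455,.027),('b',.547,-.264,.031)):
    for z in(.136,.140,.144,.150):
        p=px(np.c_[x+.0355*np.cos(a),y+.0355*np.sin(a),z+0*a]);i=p[:,1].argmax();c=int(p[i,0]);
        col=np.where(o[:,c])[0];gc=np.where(g[:,c])[0]
        print(n,z,'pred bottom',p[i].round(1),'obs orange bottom',col[col<p[i,1]+60].max(),'green top',gc.min(),'green bottom',gc.max(), 'pred tube foot', px(np.c_[x+r*np.cos(a),y+r*np.sin(a),.02+0*a])[:,1].max().round(1))
    # tilt: lower-edge extremes of skirt left/right
E
```

```text
a 0.136 pred bottom [564.5 522. ] obs orange bottom 506 green top 511 green bottom 693 pred tube foot 707.8
a 0.14 pred bottom [563.6 514.6] obs orange bottom 506 green top 511 green bottom 692 pred tube foot 707.8
a 0.144 pred bottom [562.7 507.1] obs orange bottom 506 green top 511 green bottom 692 pred tube foot 707.8
a 0.15 pred bottom [561.4 495.8] obs orange bottom 506 green top 511 green bottom 691 pred tube foot 707.8
b 0.136 pred bottom [230.3 612.8] obs orange bottom 599 green top 604 green bottom 778 pred tube foot 805.8
b 0.14 pred bottom [228.7 605.4] obs orange bottom 599 green top 604 green bottom 776 pred tube foot 805.8
b 0.144 pred bottom [227.1 597.9] obs orange bottom 598 green top 604 green bottom 776 pred tube foot 805.8
b 0.15 pred bottom [224.7 586.7] obs orange bottom 599 green top 604 green bottom 773 pred tube foot 805.8
```

Both caps show the same small projection bias, with the skirt edge at about z 0.142–0.143 against 0.140. The tube feet show a bias in the same direction. So both are home, upright and released.

```bash
python3 -c "
from bench import ticket
print(ticket.close_job())"
```

```text
the job is handed in; nothing more can be done
None
```

Both caps are on their tubes, pushed home and let go, and the job was handed in at about 28 s.

- **First cap** (from the tray's +y end): it stopped about 11–12 mm proud on tube a at about 15 N. I then fitted it to tube b, the wider tube. It caught on the rim there with about 25 N, then slid down and was pressed home at about 15 N.
- **Second cap:** it slid onto tube a with almost no resistance. It stopped at the expected height (TCP z 0.178) and was pressed home at about 19 N.
- **Forces:** the grip was 30 N throughout, and the highest wrist force I read was about 25 N. I read it only at the end of each move.

**Last checks:**
- **Top view:** both cap centres lie within about 2 mm of the tube axes. The tray is empty, and nothing else looks moved.
- **Scene view:** both skirt edges appear at z 0.142–0.143, against the nominal 0.140. The tube feet were off in the same direction, so I took the 2–3 mm gap as camera bias.
- **Not fully settled:** tube b's seat height was less crisp than tube a's. The tool still gave about 1 mm under the last push.

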